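Fetch the pulley from behind the paint cans

ROBOT

A 6-joint arm with a two-finger parallel gripper is mounted at the origin on the work surface. World frame = base frame: x ahead of the robot, y to its left, z up, the work surface at z = 0. Lengths are in m, angles in rad, forces in N, time in s.
With the tool pointing down it reaches from about 0.275 to 0.775 m from the base axis. Payload 14.6 kg.
Tool frame: the origin (TCP) lies between the finger pads; the fingertips stand 14 mm ahead of it and the grasp point (between the pads) lies 5 mm behind it; z points along the fingers, x is the direction in which the jaws open and shut, and the axes are right-handed (so a half turn about z gives the same grasp; the last joint's range is limited). The gripper opens to 85 mm and grips with 20 to 120 N. Pads are 22 mm wide; open, the fingers measure 114 mm over their backs; the gripper's body (76 mm by 85 mm) begins 54 mm behind the grasp point. The pads swing forward as they close: fully open they stand 13 mm farther back than shut.
Start: joints at [0.989, 0.263, -0.048, 1.259, 0, 1.415], TCP at [0.217, 0.478, 0.245] pointing down, gripper open.
Joint ranges: [-2.65, 2.65], [-0.89, 1.7], [-1.18, 1.37], [-2.13, 2.11], [-1.35, 1.29], [-3.14, 3.14]. Speed limits (rad/s): [1.89, 1.89, 2.57, 2.79, 3.14, 3.14].

INTERFACE

Orientations are given as [roll, pitch, yaw] about the fixed x, y, z axes, in that order (R = Rz(yaw) Ry(pitch) Rx(roll)).
In Python, from workcell import telemetry, optics, ticket gives the robot as it stands. The module is installed in compiled form; this text tells all that it offers.
- The arm moves only by the shell command python3 -m pendant 'ROWS' [FORCE]. ROWS is JSON, a list of rows, each a list of 3 entries, a list of its own where there are three numbers: the closure, from 0 (fully open) to 1 (shut), then the shift along the world's x, y, z scaled (see below), then the turn about the world's z scaled (see below). In form: [[hand, [dx, dy, dz], spin], ...]. A call has 1 to 12 rows; each row shifts and turns the commanded pose from where the row before left it; what a row does not reach is not made up. The controller multiplies each number of a shift by 20 mm and each number of a turn by 0.08 rad. A row lasts 1/10 s, in which the tool goes at most 50 mm and 8.59 degrees, less where a joint would pass 70% of its speed; a pose out of reach is approached as far as the arm can. A call with a number of a shift or a turn outside -1 to 1 is refused whole. A call with a gripper value outside its range is refused whole. The fingers move at their own pace and stop on an object; FORCE is the grip in N (left out, the last holds). Time passes only in rows, so rows that do not move let the fingers close. It gives the time, the measured TCP pose, the force and the opening at its end, in the units of the state.
- telemetry.get_obs(): the state, without advancing time (a new reading comes with each control period).
- optics.grab_frame(name): name is "scene" or "top" or "wrist"; returns a dict with "img" (384x512x3 uint8, blue, green, red), "fx", "fy", "cx", "cy" (pixels), "R" (3x3) and "t" (3): a world point X has camera coordinates R X + t; the wrist camera has in their place "tool_from_camera" (4x4, takes a point from camera to tool coordinates, whose origin is the TCP and whose axes are the tool frame's). Camera axes: x right, y down, z forward; pixel columns grow to the right and rows downward; lengths in m; the calibration is good to about 2 mm. A picture is of the moment at which its call begins: read the wrist's pose just before it. There is no depth.
- ticket.hand_in(): hands the job in, once; it reports no verdict.
The state is a dict: "time": time; "qpos": joint angles; "dq": joint speeds; "joint_efforts": joint torques, N m; "position": TCP position; "ee_rot": TCP orientation; "wrist_force": force on the tool from outside, world axes, zero at the start; "wrist_torque": the same for the moment, N m; "opening": opening from 0.0 (shut) to 1.0 (fully open).
Only numpy, scipy, OpenCV 4.12 (cv2) and the standard library are available. Lean on these libraries where they do the work, as an engineer would, in place of code of your own. Each camera call takes 0.05 s, during which the arm holds its last target. There are 200 camera calls.

TASK

The pulley on the stock board is hemmed in by three spray-paint cans: first move all three cans over to the black rubber mat and stand them there upright, then, with the cans still on the mat, fetch the pulley and lay it flat, hub up, in the middle of the grey parts tray. Only then put the cans back on the board, each upright and centred on the pad of its own colour (they may have been standing on the wrong ones). Let go of everything and do not disturb the glass jar.

Things in the scene. Friction and masses are not known exactly. Their poses are not given: they have to be found in the camera images.
- can_red: loose red spray-paint can, upright, with a plain paper band and red top: body 50 mm in diameter and straight up to 108 mm, then a cap 38 mm in diameter up to the full height of 130 mm; about 0.2 kg. Origin: centre of its underside; z up along the can; it is round, so its yaw means nothing. At the start it stands centred (within 3 mm) on one of the three pads, not always its own colour
- can_yellow: loose yellow spray-paint can, upright, with a plain paper band and yellow top: body 50 mm in diameter and straight up to 108 mm, then a cap 38 mm in diameter up to the full height of 130 mm; about 0.2 kg. Origin: centre of its underside; z up along the can; it is round, so its yaw means nothing. At the start it stands centred (within 3 mm) on one of the three pads, not always its own colour
- can_blue: loose blue spray-paint can, upright, with a plain paper band and blue top: body 50 mm in diameter and straight up to 108 mm, then a cap 38 mm in diameter up to the full height of 130 mm; about 0.2 kg. Origin: centre of its underside; z up along the can; it is round, so its yaw means nothing. At the start it stands centred (within 3 mm) on one of the three pads, not always its own colour
- pad_red: fixed red pad on the stock board: disc 64 mm across, 3 mm thick, with a label tab 30 mm wide reaching 62 mm from the disc's centre along the pad's -x. Origin: centre of the disc's underside, 12 mm above the table; a can stands on its top. All pads have the board's yaw and lie 62 mm from the pulley's place, at the board's -x, +y and -y, colours shuffled
- pad_yellow: fixed yellow pad on the stock board: disc 64 mm across, 3 mm thick, with a label tab 30 mm wide reaching 62 mm from the disc's centre along the pad's -x. Origin: centre of the disc's underside, 12 mm above the table; a can stands on its top. All pads have the board's yaw and lie 62 mm from the pulley's place, at the board's -x, +y and -y, colours shuffled
- pad_blue: fixed blue pad on the stock board: disc 64 mm across, 3 mm thick, with a label tab 30 mm wide reaching 62 mm from the disc's centre along the pad's -x. Origin: centre of the disc's underside, 12 mm above the table; a can stands on its top. All pads have the board's yaw and lie 62 mm from the pulley's place, at the board's -x, +y and -y, colours shuffled
- pulley: loose aluminium belt pulley, flat, hub up, on the board: rim 46 mm across, 24 mm high; hub 24 mm across, up to 34 mm; 0.16 kg. Origin: centre of its underside; z up. The cans' sides are about 37 mm from its axis on three sides. Board: plywood 220 x 220 mm, 12 mm thick, with a 28 mm high steel stop (from the table) on its +x edge, 82 mm from the pulley's axis
- mat: fixed black rubber mat, 260 mm along its x, 120 mm along its y, 4 mm thick, empty at the start: the side area. Origin: centre of its underside, on the table
- tray: fixed shallow grey parts tray, 150 x 150 mm, walls 4 mm thick and 12 mm high from the table, with a dark disc with a white edge (68 mm) marking the middle of its floor; the floor is about 5 mm above the table. Origin: centre of its underside, on the table
- jar: loose closed amber glass jar, 60 mm in diameter and 85 mm high, standing on the table beyond the work; not to be disturbed. Origin: centre of its underside

How it is judged:
On the way, in this order (a step that is already met when the one before it is completed fails the run):
1. all three cans stand upright and released on the rubber mat, the pulley still in its place on the board (x of can_red in the frame of mat between -0.13 and 0.13 m and y of can_red in the frame of mat between -0.06 and 0.06 m and z of each of can_red, can_yellow, can_blue in the frame of mat below 0.01 m and angle between each of can_red, can_yellow, can_blue's own z axis and vertical below 0.12 rad and contact force between each of can_red, can_yellow, can_blue and the fingers below 0.3 N and linear speed of each of can_red, can_yellow, can_blue below 0.02 m/s and x of can_yellow in the frame of mat between -0.13 and 0.13 m and y of can_yellow in the frame of mat between -0.06 and 0.06 m and x of can_blue in the frame of mat between -0.13 and 0.13 m and y of can_blue in the frame of mat between -0.06 and 0.06 m and distance of pulley from where it was at the start of the episode below 0.03 m), for 0.2 s.
2. the pulley lies released, hub up, in the middle of the tray while all three cans stand on the mat (x of can_red in the frame of mat between -0.13 and 0.13 m and y of can_red in the frame of mat between -0.06 and 0.06 m and z of each of can_red, can_yellow, can_blue in the frame of mat below 0.01 m and angle between each of can_red, can_yellow, can_blue, pulley's own z axis and vertical below 0.12 rad and contact force between each of can_red, can_yellow, can_blue, pulley and the fingers below 0.3 N and linear speed of each of can_red, can_yellow, can_blue, pulley below 0.02 m/s and x of can_yellow in the frame of mat between -0.13 and 0.13 m and y of can_yellow in the frame of mat between -0.06 and 0.06 m and x of can_blue in the frame of mat between -0.13 and 0.13 m and y of can_blue in the frame of mat between -0.06 and 0.06 m and horizontal distance between pulley and tray below 0.015 m and z of pulley in the frame of tray below 0.01 m), for 0.2 s.
At the end, for the whole second after the job is handed in: Each can stands upright (within 0.12 rad) on the pad of its own colour, its axis within 12 mm of the pad's centre; the pulley lies flat, hub up, on the tray's floor within 15 mm of the tray's centre; all are released and at rest (horizontal distance between can_red and pad_red below 0.012 m and z of can_red in the frame of pad_red between 0 and 0.007 m and angle between each of can_red, can_yellow, can_blue, pulley's own z axis and vertical below 0.12 rad and contact force between each of can_red, can_yellow, can_blue, pulley and the fingers below 0.3 N and linear speed of each of can_red, can_yellow, can_blue, pulley below 0.02 m/s and horizontal distance between can_yellow and pad_yellow below 0.012 m and z of can_yellow in the frame of pad_yellow between 0 and 0.007 m and horizontal distance between can_blue and pad_blue below 0.012 m and z of can_blue in the frame of pad_blue between 0 and 0.007 m and horizontal distance between pulley and tray below 0.015 m and z of pulley in the frame of tray below 0.01 m); the robot touches nothing.
It fails at once if the glass jar is shifted by more than 15 mm or tipped (distance of jar from where it was at the start of the episode above 0.015 m or angle between jar's own z axis and vertical above 0.2 rad).
It also fails if it takes over 128 s, if anything falls off the work surface, if the arm or the gripper's body presses on something with over 40 N, if the wrist force passes 120 N, or if a joint passes its speed limit or range.

## Working session

There is one attempt and no reset: what is moved stays moved. The work goes in short steps, Python scripts to look and compute and a shell command to move; the robot and the scene stay as the last step left them, time stands still between calls to the robot, and variables do not carry over. Pictures are saved under pics/ and viewed, about 12 in all and at most 16, crops included, and the job is handed in when it is done.

```bash
mkdir -p pics; cat > h.py <<'E'
import cv2, numpy as np, json
from workcell import telemetry, optics
def grab(n):
    o=telemetry.get_obs(); f=optics.grab_frame(n); f['obs']=o; return f
def cam(f):
    K=np.array([[f['fx'],0,f['cx']],[0,f['fy'],f['cy']],[0,0,1]]); return K,np.array(f['R']),np.array(f['t']).ravel()
def ray(f,u,v,z):
    K,R,t=cam(f); d=R.T@np.linalg.solve(K,[u,v,1]); c=-R.T@t; return c+d*(z-c[2])/d[2]
def proj(f,X):
    K,R,t=cam(f); p=K@(R@np.array(X,float)+t); return p[:2]/p[2]
E
python3 - <<'E'
from h import *
for n in ('top','scene'):
    f=grab(n); cv2.imwrite(f'pics/{n}0.png',f['img']); K,R,t=cam(f); print(n,K[0],K[1],-R.T@t, R.round(3).tolist())
o=telemetry.get_obs(); print({k:np.round(v,3).tolist() for k,v in o.items()})
E
```

```text
top [496.21434226   0.         257.01674408] [  0.         496.21434226 194.20480771] [ 0.43972827 -0.01105697  1.36345059] [[-0.022, -1.0, 0.005], [-0.993, 0.021, -0.112], [0.112, -0.007, -0.994]]
scene [436.92267709   0.         257.95008183] [  0.         436.92267709 185.64481384] [ 0.98150269 -0.83433439  0.9998104 ] [[0.888, 0.46, 0.019], [0.34, -0.629, -0.699], [-0.309, 0.627, -0.715]]
{'time': 0.1, 'qpos': [0.989, 0.263, -0.049, 1.259, 0.0, 1.415], 'dq': [-0.0, -0.0, 0.003, 0.001, -0.001, 0.001], 'joint_efforts': [0.004, -63.858, 38.506, 0.01, -0.0, -0.0], 'position': [0.217, 0.478, 0.245], 'ee_rot': [-3.141, 0.001, 1.144], 'wrist_force': [0.83, -0.264, 0.454], 'wrist_torque': [0.002, -0.014, -0.011], 'opening': 0.996}
```

View pics/top0.png

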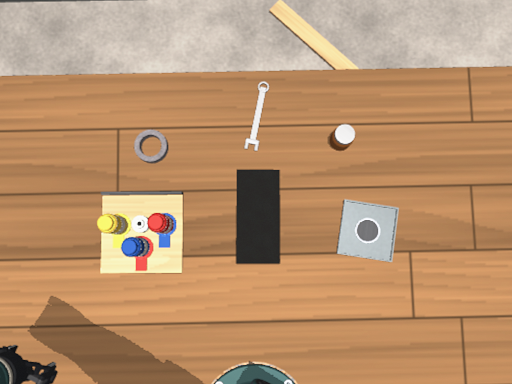

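View pics/scene0.png

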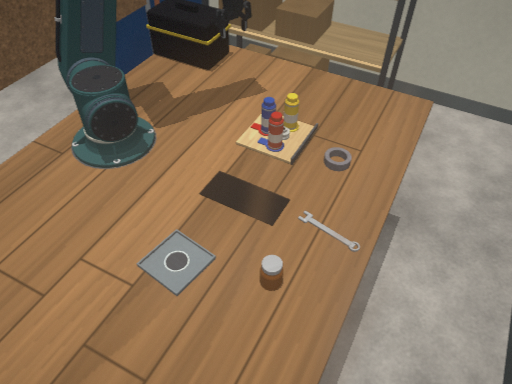

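The top view shows the board at about (142,233), with yellow at the board's +y (106,223), red at -y (157,223) on the blue pad, blue at -x (130,247) on the red pad and the pulley at (140,224). The mat is at (258,216), the tray disc at (368,230) and the jar at (344,135).

```bash
python3 - <<'E'
from h import *
f=grab('top'); im=f['img']; hsv=cv2.cvtColor(im,cv2.COLOR_BGR2HSV)
def cs(mask,roi,amin=20):
    m=np.zeros_like(mask); x0,y0,x1,y1=roi; m[y0:y1,x0:x1]=mask[y0:y1,x0:x1]
    c,_=cv2.findContours(m,cv2.RETR_EXTERNAL,cv2.CHAIN_APPROX_NONE)
    return sorted([k for k in c if cv2.contourArea(k)>amin],key=cv2.contourArea)[::-1]
R=cv2.inRange
# mat, tray, board as rectangles
def rect(n,mask,roi,z):
    c=cs(mask,roi)[0]; b=cv2.boxPoints(cv2.minAreaRect(c)); P=np.array([ray(f,u,v,z) for u,v in b])
    e=P[1]-P[0];e2=P[2]-P[1]; print(n,P.mean(0).round(4),[np.linalg.norm(e).round(3),np.linalg.norm(e2).round(3)],np.degrees([np.arctan2(e[1],e[0]),np.arctan2(e2[1],e2[0])]).round(1))
rect('mat',R(hsv,(0,0,0),(180,255,40)),(220,150,300,280),.004)
rect('tray',R(hsv,(80,0,0),(130,90,255)),(320,185,415,275),.012)
rect('board',R(hsv,(18,40,170),(32,140,255)),(85,185,200,285),.012)
c=cs(R(hsv,(0,0,0),(180,255,90)),(350,212,386,250)); 
for k in c[:2]:
    (u,v),r=cv2.minEnclosingCircle(k); print('disc',u,v,r,ray(f,u,v,.005))
for n,lo,hi in (('red',(0,180,90),(6,255,255)),('yel',(24,180,100),(34,255,255)),('blu',(105,150,60),(125,255,255))):
    for k in cs(R(hsv,lo,hi),(85,185,200,285),15)[:3]:
        (u,v),r=cv2.minEnclosingCircle(k); print(n,round(u),round(v),round(r,1),cv2.contourArea(k),cv2.boundingRect(k),ray(f,u,v,.145).round(3),ray(f,u,v,.015).round(3))
print('jar',ray(f,344,132,.085))
cv2.imwrite('pics/crop.png',cv2.resize(im[180:285,85:205],None,fx=5,fy=5,interpolation=cv2.INTER_CUBIC))
E
```

```text
Traceback (most recent call last):
IndexError: list index out of range
```

```bash
python3 - <<'E'
from h import *
im=cv2.imread('pics/top0.png'); hsv=cv2.cvtColor(im,cv2.COLOR_BGR2HSV)
for n,u,v in (('mat',258,216),('tray',350,215),('disc',368,230),('board',110,260),('board',172,205),('table',210,240),('yel',106,223),('ypad',118,240),('red',155,222),('redtab',141,266),('blu',128,247),('bluetab',165,241),('pul',137,217)): print(n,hsv[v,u])
cv2.imwrite('pics/crop.png',cv2.resize(im[180:285,85:205],None,fx=5,fy=5,interpolation=cv2.INTER_CUBIC))
E
```

```text
mat [20 18 43]
tray [ 98  15 206]
disc [120   6 121]
board [ 27  57 249]
board [ 22  79 249]
table [ 14 131 177]
yel [ 30 139 250]
ypad [ 30 138 250]
red [  1 169 247]
redtab [  1 169 247]
blu [110 176 223]
bluetab [110 170 226]
pul [ 60   1 251]
```

View pics/crop.png

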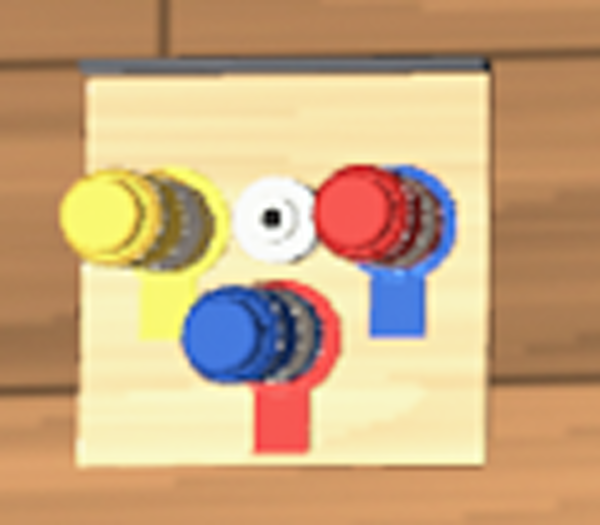

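The crop confirms it: yellow stands on its own pad, blue on the red pad (board -x) and red on the blue pad (board -y).

```bash
python3 - <<'E'
from h import *
f=grab('top'); im=f['img']; hsv=cv2.cvtColor(im,cv2.COLOR_BGR2HSV)
def cs(mask,roi,amin=20):
    m=np.zeros_like(mask); x0,y0,x1,y1=roi; m[y0:y1,x0:x1]=mask[y0:y1,x0:x1]
    c,_=cv2.findContours(m,cv2.RETR_EXTERNAL,cv2.CHAIN_APPROX_NONE)
    return sorted([k for k in c if cv2.contourArea(k)>amin],key=cv2.contourArea)[::-1]
R=cv2.inRange
def rect(n,mask,roi,z):
    c=cs(mask,roi)[0]; b=cv2.boxPoints(cv2.minAreaRect(c)); P=np.array([ray(f,u,v,z) for u,v in b])
    e=P[1]-P[0];e2=P[2]-P[1]; print(n,P.mean(0).round(4),[np.linalg.norm(e).round(3),np.linalg.norm(e2).round(3)],np.degrees([np.arctan2(e[1],e[0]),np.arctan2(e2[1],e2[0])]).round(1))
rect('mat',R(hsv,(0,0,0),(180,60,60)),(220,150,300,280),.004)
rect('tray',R(hsv,(80,8,100),(130,90,255)),(320,185,415,275),.012)
rect('board',R(hsv,(15,0,215),(40,120,255)),(85,185,200,285),.012)
for k in cs(R(hsv,(0,0,0),(180,7,150)),(350,212,386,250))[:2]:
    (u,v),r=cv2.minEnclosingCircle(k); print('disc',u,v,r,ray(f,u,v,.005).round(4))
c0=lambda x,y:(85+(x-2)/5,180+(y-2)/5)
for n,x,y,z in (('ycap',99,214,.145),('bcap',224,335,.145),('rcap',352,213,.145),('pulley hub',272,217,.046),('BL',77,465,.012),('BR',485,465,.012),('TR',490,72,.012)): print(n,ray(f,*c0(x,y),z).round(4))
for n,lo,hi in (('red',(0,150,230),(4,190,255)),('yel',(28,120,240),(32,160,255)),('blu',(107,150,215),(113,190,240))):
    for k in cs(R(hsv,lo,hi),(85,185,200,285),15)[:3]:
        x,y,w,h=cv2.boundingRect(k); m=k[:,0].mean(0); print(n,(x,y,w,h),cv2.contourArea(k),ray(f,*m,.145).round(3))
print('jar',ray(f,345,131,.085))
E
```

```text
mat [ 0.5342 -0.0198  0.004 ] [np.float64(0.253), np.float64(0.116)] [ -1.  -91.2]
tray [ 0.4882 -0.3192  0.012 ] [np.float64(0.147), np.float64(0.15)] [-10.4 -99.4]
board [0.4911 0.296  0.012 ] [np.float64(0.224), np.float64(0.211)] [-91.2 179.7]
disc 367.1981201171875 230.00942993164062 10.24804401397705 [ 0.4881 -0.3203  0.005 ]
ycap [0.5155 0.3556 0.145 ]
bcap [0.4551 0.2939 0.145 ]
rcap [0.5133 0.2317 0.145 ]
pulley hub [0.5181 0.2937 0.046 ]
BL [0.389  0.4056 0.012 ]
BR [0.3842 0.1865 0.012 ]
TR [0.597  0.1828 0.012 ]
red (136, 236, 17, 34) 156.5 [0.437 0.256 0.145]
red (149, 215, 13, 14) 128.5 [0.515 0.232 0.145]
yel (98, 215, 14, 15) 136.0 [0.516 0.356 0.145]
yel (113, 214, 18, 34) 126.0 [0.494 0.312 0.145]
blu (123, 241, 12, 13) 111.5 [0.456 0.297 0.145]
blu (159, 234, 11, 13) 93.5 [0.469 0.21  0.145]
jar [ 0.74653379 -0.25568026  0.085     ]
```

Targets: mat spots at y=-0.02, with red at x=0.454, yellow at 0.534 and blue at 0.614. The jaws stay along world y. First I move over the red can.

```bash
python3 -m pendant '[[0,[1,-0.8,0],0.6],[0,[1,-0.8,0],0.6],[0,[1,-0.8,0],0.6],[0,[1,-0.8,0],0.6],[0,[1,-0.8,0],0.6],[0,[1,-0.8,0],0.6],[0,[1,-0.8,0],0.6],[0,[1,-0.8,0],0.6],[0,[1,-0.8,0],0.5],[0,[1,-0.8,0],0],[0,[1,-0.8,0],0],[0,[1,-0.8,0],0]]' 40
python3 -m pendant '[[0,[1,-0.8,0],0],[0,[1,-0.8,0],0],[0,[0.8,-1,0],0],[0,[0,0,0],0],[0,[0,0,0],0]]'
python3 - <<'E'
from h import *
f=grab('wrist'); cv2.imwrite('pics/w1.png',f['img']); print(np.round(f['tool_from_camera'],3).tolist(), f['obs']['position'],f['obs']['ee_rot'],f['fx'],f['cx'],f['cy'])
E
```

```text
time: 1.4
position: [0.458, 0.2851, 0.2452]
ee_rot: [-3.141, 0.0, 1.568]
wrist_force: [0.4, 0.6, 0.6]
opening: 1.001
time: 1.9
position: [0.5133, 0.2337, 0.245]
ee_rot: [-3.141, -0.0, 1.567]
wrist_force: [-0.9, -0.3, -0.8]
opening: 0.995
[[1.0, -0.0, -0.001, -0.0], [0.001, 0.966, 0.259, -0.066], [0.001, -0.259, 0.966, -0.129], [0.0, 0.0, 0.0, 1.0]] [0.51330345 0.23370585 0.24503857] [-3.14099968e+00 -1.02703814e-05  1.56698513e+00] 295.08923982079966 258.95475572797505 188.2492388623123
```

View pics/w1.png

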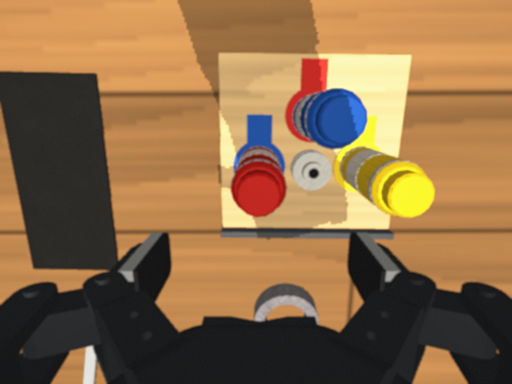

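The wrist view shows red cap ≈(258,189), blue ≈(336,119), yellow ≈(408,193), hub ≈(313,172), red tab end ≈(315,60) and blue tab end ≈(260,115).

```bash
cat >> h.py <<'E'
from scipy.spatial.transform import Rotation as Ro
def wfix(f):
    T=np.eye(4); T[:3,:3]=Ro.from_euler('xyz',f['obs']['ee_rot']).as_matrix(); T[:3,3]=f['obs']['position']
    C=np.linalg.inv(T@np.array(f['tool_from_camera'])); f['R']=C[:3,:3]; f['t']=C[:3,3]; return f
E
python3 - <<'E'
from h import *
f=wfix(grab('wrist')); g=grab('top')
for n,u,v,z in (('r',258,189,.145),('b',336,119,.145),('y',408,193,.145),('hub',313,172,.046),('rtab',315,60,.015),('btab',260,115,.015),('BR',219,54,.012),('BL',411,55,.012)): print(n,ray(f,u,v,z).round(4))
for n,p in (('r',f),):
    im=f['img']; hsv=cv2.cvtColor(im,cv2.COLOR_BGR2HSV)
    for nm,u,v in (('r',258,189),('b',336,119),('y',405,193)):
        h=hsv[v,u].astype(int); m=cv2.inRange(hsv,np.clip(h-[6,50,22],0,255),np.clip(h+[6,50,22],0,255)); m=cv2.morphologyEx(m,cv2.MORPH_OPEN,np.ones((5,5)))
        c=[k for k in cv2.findContours(m,0,1)[0] if cv2.pointPolygonTest(k,(u,v),False)>=0]
        if c: e=cv2.fitEllipse(c[0]); print(nm,np.round(e[0],1),np.round(e[1],1),ray(f,*e[0],.145).round(4))
E
```

```text
r [0.5095 0.2329 0.145 ]
b [0.4547 0.2923 0.145 ]
y [0.5132 0.3542 0.145 ]
hub [0.5164 0.295  0.046 ]
rtab [0.3938 0.2973 0.015 ]
btab [0.4539 0.235  0.015 ]
BR [0.3867 0.1887 0.012 ]
BL [0.3885 0.4065 0.012 ]
r [257.6 195.7] [40.1 41.2] [0.5151 0.2326 0.145 ]
b [338.1 120.8] [34.6 48.5] [0.4561 0.294  0.145 ]
y [405.6 190.9] [47.7 57.6] [0.5114 0.3521 0.145 ]
```

```bash
python3 -m pendant '[[0,[0,-0.05,-1],0],[0,[0,0,-1],0],[0,[0,0,-1],0],[0,[0,0,-1],0],[0,[0,0,-1],0],[0,[0,0,-1],0],[0,[0,0,-0.8],0],[0,[0,0,-0.55],0],[0,[0,0,0],0],[1,[0,0,0],0],[1,[0,0,0],0],[1,[0,0,0],0]]' 40
python3 -m pendant '[[1,[0,0,0],0],[1,[0,0,0],0],[1,[0,0,0],0],[1,[0,0,0],0]]'
python3 -m pendant '[[1,[0,0,0.5],0],[1,[0,0,0.5],0],[1,[0,0,0],0]]'
```

```text
time: 3.25
position: [0.5139, 0.2331, 0.0993]
ee_rot: [3.14, -0.0, 1.568]
wrist_force: [-1.3, 0.2, 2.8]
opening: 0.572
time: 3.65
position: [0.5138, 0.233, 0.0993]
ee_rot: [3.14, -0.0, 1.568]
wrist_force: [-0.9, -0.4, 6.0]
opening: 0.575
time: 3.95
position: [0.5142, 0.2331, 0.1201]
ee_rot: [3.139, -0.001, 1.568]
wrist_force: [-0.6, 0.9, -4.1]
opening: 0.57
```

```bash
python3 -m pendant '[[1,[0,-0.5,1],0],[1,[-0.25,-1,0],0],[1,[-0.25,-1,0],0],[1,[-0.25,-1,0],0],[1,[-0.25,-1,0],0],[1,[-0.25,-1,0],0],[1,[-0.25,-1,0],0],[1,[-0.25,-1,0],0],[1,[-0.25,-1,0],0],[1,[-0.25,-1,0],0],[1,[-0.25,-1,0],0],[1,[-0.25,-1,0],0]]'
python3 -m pendant '[[1,[-0.25,-0.8,0],0],[1,[0,-0.35,0],0],[1,[0,0,0],0],[1,[0,0,-1],0],[1,[0,0,-0.8],0],[1,[0,0,-0.4],0],[1,[0,0,-0.2],0],[1,[0,0,0],0],[1,[0,0,0],0]]'
```

```text
time: 5.15
position: [0.4581, 0.0021, 0.1384]
ee_rot: [3.141, 0.0, 1.568]
wrist_force: [0.3, 0.1, -2.4]
opening: 0.565
time: 6.05
position: [0.4537, -0.02, 0.0908]
ee_rot: [3.141, 0.0, 1.568]
wrist_force: [-0.6, 0.3, -2.6]
opening: 0.573
```

```bash
python3 -m pendant '[[1,[0,0,-0.12],0],[1,[0,0,0],0],[0,[0,0,0],0],[0,[0,0,0],0],[0,[0,0,0],0],[0,[0,0,0],0]]'
python3 -m pendant '[[0,[0,0,0.5],0],[0,[0,0,1],0],[0,[0,0,1],0],[0,[0,0,1],0],[0,[0,0,0.8],0],[0,[0,1,0],0],[0,[0,1,0],0],[0,[0,1,0],0],[0,[0,1,0],0],[0,[0,1,0],0],[0,[0,1,0],0],[0,[0,1,0],0]]'
python3 -m pendant '[[0,[0,1,0],0],[0,[0,1,0],0],[0,[0,1,0],0],[0,[0,1,0],0],[0,[0,1,0],0],[0,[0,1,0],0],[0,[0,1,0],0],[0,[0.1,0.8,0],0],[0,[0,0.9,0],0],[0,[0,0,0],0],[0,[0,0,0],0]]'
python3 - <<'E'
from h import *
f=grab('scene'); cv2.imwrite('pics/s1.png',f['img'][60:310,130:400])
E
```

```text
time: 6.65
position: [0.4534, -0.0201, 0.0879]
ee_rot: [3.141, 0.0, 1.568]
wrist_force: [0.0, 1.0, -0.1]
opening: 0.998
time: 7.85
position: [0.4533, 0.1207, 0.1746]
ee_rot: [3.141, -0.0, 1.568]
wrist_force: [0.8, -0.4, 0.6]
opening: 1.004
time: 8.95
position: [0.4553, 0.2938, 0.174]
ee_rot: [-3.142, 0.0, 1.569]
wrist_force: [-0.1, -0.7, 0.0]
opening: 0.996
```

View pics/s1.png

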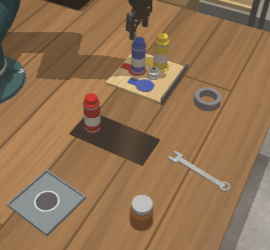

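Red stands on the mat and the gripper is over blue. Next I carry blue across.

```bash
python3 -m pendant '[[0,[0,0,-1],0],[0,[0,0,-1],0],[0,[0,0,-1],0],[0,[0,0,-0.75],0],[0,[0,0,0],0],[1,[0,0,0],0],[1,[0,0,0],0],[1,[0,0,0],0],[1,[0,0,0],0],[1,[0,0,0],0],[1,[0,0,0],0]]' 40
python3 -m pendant '[[1,[0,0,0.5],0],[1,[0,0,1],0],[1,[0,0,1],0],[1,[0.5,-1,0],0],[1,[0.5,-1,0],0],[1,[0.5,-1,0],0],[1,[0.5,-1,0],0],[1,[0.5,-1,0],0],[1,[0.5,-1,0],0],[1,[0.5,-1,0],0],[1,[0.5,-1,0],0]]'
python3 -m pendant '[[1,[0.5,-1,0],0],[1,[0.5,-1,0],0],[1,[0.5,-1,0],0],[1,[0.5,-1,0],0],[1,[0.5,-1,0],0],[1,[0.5,-1,0],0],[1,[0.5,-0.9,0],0],[1,[0.45,-0.8,0],0],[1,[0,0,0],0],[1,[0,0,0],0]]'
```

```text
time: 10.1
position: [0.456, 0.2943, 0.1001]
ee_rot: [3.14, -0.001, 1.568]
wrist_force: [0.4, 0.1, 5.3]
opening: 0.574
time: 11.2
position: [0.5357, 0.133, 0.1498]
ee_rot: [3.141, 0.0, 1.568]
wrist_force: [-0.1, -0.4, -2.6]
opening: 0.578
time: 12.2
position: [0.6143, -0.0203, 0.1488]
ee_rot: [-3.141, -0.0, 1.568]
wrist_force: [-0.5, -0.3, -2.7]
opening: 0.574
```

```bash
python3 -m pendant '[[1,[0,0,-1],0],[1,[0,0,-1],0],[1,[0,0,-0.6],0],[1,[0,0,-0.4],0],[1,[0,0,0],0],[1,[0,0,0],0],[0,[0,0,0],0],[0,[0,0,0],0],[0,[0,0,0],0],[0,[0,0,0],0]]'
python3 -m pendant '[[0,[0,0,0.5],0],[0,[0,0,1],0],[0,[0,0,1],0],[0,[0,0,1],0],[0,[0,0,0.8],0],[0,[-0.25,1,0],0],[0,[-0.25,1,0],0],[0,[-0.25,1,0],0],[0,[-0.25,1,0],0],[0,[-0.25,1,0],0],[0,[-0.25,1,0],0],[0,[-0.25,1,0],0]]'
python3 -m pendant '[[0,[-0.25,1,0],0],[0,[-0.25,1,0],0],[0,[-0.25,1,0],0],[0,[-0.25,1,0],0],[0,[-0.25,1,0],0],[0,[-0.25,1,0],0],[0,[-0.25,1,0],0],[0,[-0.25,1,0],0],[0,[-0.25,1,0],0],[0,[-0.25,1,0],0],[0,[-0.25,1,0],0],[0,[-0.4,0.8,0],0]]'
python3 -m pendant '[[0,[0,0,0],0],[0,[0,0,0],0]]'
python3 - <<'E'
from h import *
f=wfix(grab('wrist')); cv2.imwrite('pics/w2.png',f['img'])
g=grab('scene'); cv2.imwrite('pics/s2.png',np.hstack([f['img'][:,100:500],g['img'][60:310,130:400].repeat(1,0)[:250] if 0 else cv2.copyMakeBorder(g['img'][60:310,130:400],0,134,0,0,0)]))
print(proj(f,[0.516,0.3555,0.145]))
E
```

```text
time: 13.2
position: [0.6144, -0.0201, 0.089]
ee_rot: [3.141, 0.0, 1.568]
wrist_force: [-0.6, -0.2, -0.1]
opening: 0.999
time: 14.4
position: [0.5791, 0.1207, 0.1757]
ee_rot: [3.141, -0.0, 1.568]
wrist_force: [1.0, -0.1, 0.4]
opening: 0.998
time: 15.6
position: [0.5162, 0.357, 0.1755]
ee_rot: [3.141, -0.0, 1.568]
wrist_force: [-0.3, -0.4, -0.0]
opening: 1.006
time: 15.8
position: [0.5162, 0.3559, 0.1752]
ee_rot: [3.141, 0.0, 1.569]
wrist_force: [-0.1, 0.2, -0.7]
opening: 1.001
[259.02913262 225.93837484]
```

View pics/s2.png

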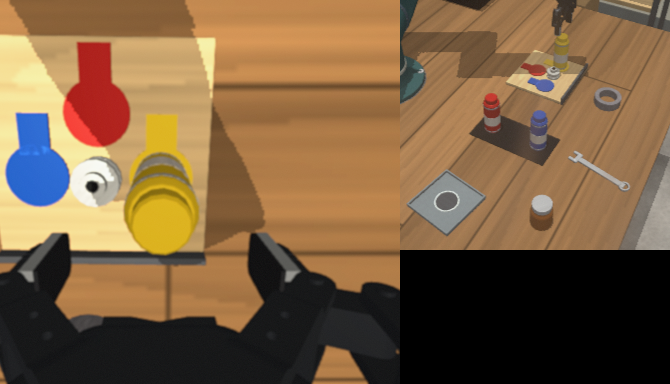

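Red and blue stand on the mat, and the gripper is centred over yellow (cap ≈(261,224), expected (259,226)). Next: pick yellow.

```bash
python3 -m pendant '[[0,[0,0,-1],0],[0,[0,0,-1],0],[0,[0,0,-1],0],[0,[0,0,-0.8],0],[0,[0,0,0],0],[1,[0,0,0],0],[1,[0,0,0],0],[1,[0,0,0],0],[1,[0,0,0],0],[1,[0,0,0],0],[1,[0,0,0],0]]' 40
python3 -m pendant '[[1,[0,0,0.5],0],[1,[0,0,1],0],[1,[0,0,1],0],[1,[0.05,-1,0],0],[1,[0.05,-1,0],0],[1,[0.05,-1,0],0],[1,[0.05,-1,0],0],[1,[0.05,-1,0],0],[1,[0.05,-1,0],0],[1,[0.05,-1,0],0],[1,[0.05,-1,0],0],[1,[0.05,-1,0],0]]'
python3 -m pendant '[[1,[0.05,-1,0],0],[1,[0.05,-1,0],0],[1,[0.05,-1,0],0],[1,[0.05,-1,0],0],[1,[0.05,-1,0],0],[1,[0.05,-1,0],0],[1,[0.05,-1,0],0],[1,[0.05,-1,0],0],[1,[0.05,-0.8,0],0],[1,[0,-0.1,0],0],[1,[0,0,0],0],[1,[0,0,0],0]]'
python3 -m pendant '[[1,[0,0,-1],0],[1,[0,0,-1],0],[1,[0,0,-0.6],0],[1,[0,0,-0.35],0],[1,[0,0,0],0],[1,[0,0,0],0]]'
```

```text
time: 17.0
position: [0.517, 0.3562, 0.1002]
ee_rot: [3.14, -0.001, 1.568]
wrist_force: [-0.0, 0.6, 6.1]
opening: 0.572
time: 18.2
position: [0.5249, 0.1743, 0.1489]
ee_rot: [-3.141, 0.0, 1.568]
wrist_force: [0.8, -1.2, -2.2]
opening: 0.574
time: 19.4
position: [0.5341, -0.0017, 0.1489]
ee_rot: [-3.141, -0.0, 1.568]
wrist_force: [-0.4, -0.1, -2.5]
opening: 0.574
time: 20.0
position: [0.5345, -0.0017, 0.0901]
ee_rot: [3.141, 0.0, 1.569]
wrist_force: [0.3, 0.6, -1.7]
opening: 0.574
```

```bash
python3 -m pendant '[[1,[0,0,-0.08],0],[1,[0,0,0],0],[0,[0,0,0],0],[0,[0,0,0],0],[0,[0,0,0],0],[0,[0,0,0],0],[0,[0,0,0.5],0],[0,[0,0,1],0],[0,[0,0,1],0],[0,[0,0,1],0],[0,[0,0,0.8],0]]'
python3 -m pendant '[[0,[0,1,0],0],[0,[0,1,0],0],[0,[0,1,0],0],[0,[0,1,0],0],[0,[0,1,0],0],[0,[0,1,0],0],[0,[0,1,0],0],[0,[0,1,0],0],[0,[-0.2,1,0],0],[0,[-0.2,1,0],0],[0,[-0.2,1,0],0],[0,[-0.2,1,0],0]]'
python3 -m pendant '[[0,[0,1,0],0],[0,[0,1,0],0],[0,[0,0.85,0],0],[0,[0,0,0],0],[0,[0,0,0],0]]'
python3 - <<'E'
from h import *
f=wfix(grab('wrist')); g=grab('top'); print(f['obs']['position'])
def blobs(f,n,lo,hi,z,amin):
    hsv=cv2.cvtColor(f['img'],cv2.COLOR_BGR2HSV); m=cv2.inRange(hsv,lo,hi)
    k=np.ones((5,5)) if n=='mat' else np.ones((3,3)); m=cv2.morphologyEx(m,cv2.MORPH_OPEN,k)
    for c in cv2.findContours(m,0,1)[0]:
        if cv2.contourArea(c)>amin: (u,v),r=cv2.minEnclosingCircle(c); print(n,(round(u),round(v)),round(r,1),cv2.contourArea(c),ray(f,u,v,z).round(4))
# pads: strip the tab with a large opening, then centroid of the disc
hsv=cv2.cvtColor(f['img'],cv2.COLOR_BGR2HSV)
for n,lo,hi in (('red',(0,150,80),(5,255,255)),('yel',(22,120,100),(34,255,255)),('blu',(105,120,80),(120,255,255))):
    m=cv2.morphologyEx(cv2.inRange(hsv,lo,hi),cv2.MORPH_OPEN,cv2.getStructuringElement(cv2.MORPH_ELLIPSE,(45,45)))
    for c in cv2.findContours(m,0,1)[0]:
        if cv2.contourArea(c)>1500: e=cv2.fitEllipse(c); print('pad',n,np.round(e[0],1),np.round(e[1],1),ray(f,*e[0],.015).round(4))
cv2.imwrite('pics/w3.png',np.hstack([f['img'][:,90:460],cv2.resize(g['img'][150:280,220:420],None,fx=2,fy=2)[:,:400] if 0 else cv2.copyMakeBorder(cv2.resize(g['img'][150:290,225:405],None,fx=2,fy=2),0,104,0,0,0)]))
E
```

```text
time: 21.1
position: [0.5345, -0.0021, 0.1762]
ee_rot: [3.14, 0.0, 1.568]
wrist_force: [0.6, -0.5, 1.3]
opening: 1.003
time: 22.3
position: [0.5181, 0.2387, 0.175]
ee_rot: [3.141, -0.0, 1.568]
wrist_force: [0.5, 0.2, 0.2]
opening: 1.0
time: 22.8
position: [0.5183, 0.2948, 0.1744]
ee_rot: [3.142, 0.0, 1.569]
wrist_force: [0.3, -0.2, -0.1]
opening: 1.0
[0.51830817 0.29484328 0.17441444]
pad red [260.4 108.9] [64.6 69. ] [0.4525 0.2959 0.015 ]
pad yel [321.8 173.8] [60.8 64.2] [0.5153 0.3572 0.015 ]
pad blu [197.5 172.5] [59.4 62.2] [0.5137 0.2329 0.015 ]
```

View pics/w3.png

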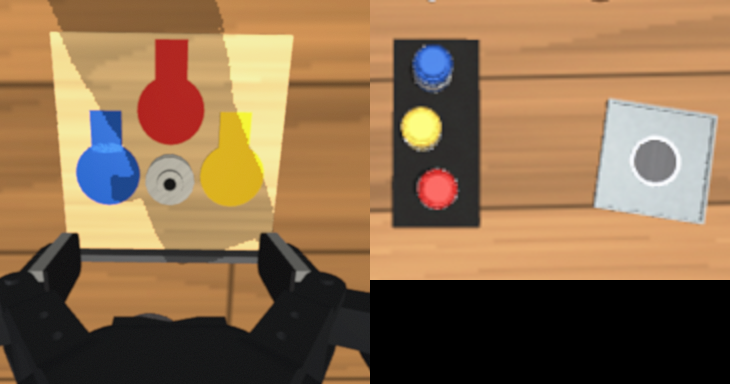

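All three cans stand on the mat. The pads are at red (0.454,0.296), yellow (0.516,0.357) and blue (0.515,0.233), and the gripper is over the pulley. I descend in stages while watching the force.

```bash
python3 -m pendant '[[0,[-0.05,0,-1],0],[0,[0,0,-1],0],[0,[0,0,-1],0],[0,[0,0,-1],0],[0,[0,0,-1],0],[0,[0,0,-1],0],[0,[0,0,-0.6],0],[0,[0,0,-0.4],0],[0.35,[0,0,0],0],[0.35,[0,0,0],0],[0.35,[0,0,0],0],[0.35,[0,0,0],0]]'
python3 -m pendant '[[0.35,[0,0,-0.15],0],[0.35,[0,0,0],0]]'
python3 -m pendant '[[0.35,[0,0,-0.15],0],[0.35,[0,0,0],0]]'
python3 - <<'E'
from h import *
f=wfix(grab('wrist')); cv2.imwrite('pics/w4.png',f['img'][130:,80:440])
E
```

```text
time: 24.1
position: [0.5177, 0.295, 0.0349]
ee_rot: [3.141, -0.0, 1.568]
wrist_force: [-0.3, -0.2, 0.0]
opening: 0.652
time: 24.3
position: [0.5172, 0.2949, 0.0311]
ee_rot: [-3.141, 0.0, 1.568]
wrist_force: [-0.4, 0.0, -0.1]
opening: 0.651
time: 24.5
position: [0.5171, 0.2948, 0.0279]
ee_rot: [-3.141, 0.0, 1.568]
wrist_force: [-0.3, -0.3, 0.3]
opening: 0.65
```

View pics/w4.png

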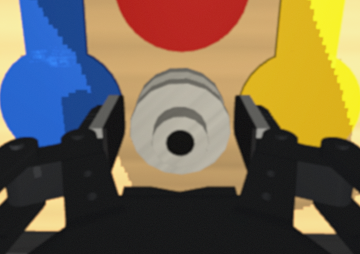

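The fingers straddle the pulley rim without contact. I go down 2 mm more, close and lift.

```bash
python3 -m pendant '[[0.35,[0,0,-0.1],0],[0.35,[0,0,0],0],[1,[0,0,0],0],[1,[0,0,0],0],[1,[0,0,0],0],[1,[0,0,0],0],[1,[0,0,0],0]]' 60
python3 -m pendant '[[1,[0,0,0.5],0],[1,[0,0,1],0],[1,[0,0,1],0],[1,[0,0,1],0],[1,[0,0,0],0],[1,[0,0,0],0]]'
python3 - <<'E'
from h import *
f=wfix(grab('wrist')); cv2.imwrite('pics/w5.png',f['img'][130:,80:440])
E
```

```text
time: 25.25
position: [0.5173, 0.2949, 0.0268]
ee_rot: [3.141, -0.0, 1.568]
wrist_force: [-2.5, -1.8, 7.7]
opening: 0.506
time: 25.85
position: [0.5174, 0.2949, 0.0963]
ee_rot: [3.141, -0.0, 1.568]
wrist_force: [-0.1, -0.3, -1.7]
opening: 0.507
```

View pics/w5.png

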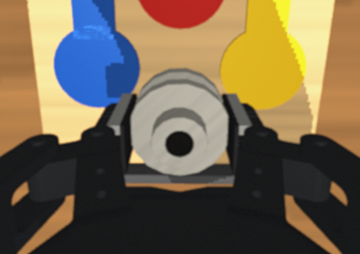

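The pulley is held. I carry it over the cans at z≈0.19 to the tray.

```bash
python3 -m pendant '[[1,[0,0,1],0],[1,[0,0,1],0],[1,[0,-1,1],0],[1,[0,-1,1],0],[1,[0,-1,0.7],0],[1,[0,-1,0],0],[1,[0,-1,0],0],[1,[0,-1,0],0],[1,[0,-1,0],0],[1,[0,-1,0],0],[1,[0,-1,0],0],[1,[0,-1,0],0]]'
python3 -m pendant '[[1,[-0.1,-1,0],0],[1,[-0.1,-1,0],0],[1,[-0.1,-1,0],0],[1,[-0.1,-1,0],0],[1,[-0.1,-1,0],0],[1,[-0.1,-1,0],0],[1,[-0.1,-1,0],0],[1,[-0.1,-1,0],0],[1,[-0.1,-1,0],0],[1,[-0.1,-1,0],0],[1,[-0.1,-1,0],0],[1,[-0.1,-1,0],0]]'
python3 -m pendant '[[1,[-0.1,-1,0],0],[1,[-0.1,-1,0],0],[1,[-0.1,-1,0],0],[1,[0,-1,0],0],[1,[0,-1,0],0],[1,[0,-1,0],0],[1,[0,-1,0],0],[1,[0,-1,0],0],[1,[0,-0.7,0],0],[1,[0,0,0],0],[1,[0,0,0],0]]'
python3 - <<'E'
from h import *
f=wfix(grab('wrist')); cv2.imwrite('pics/w6.png',f['img']); print(f['obs']['position'],proj(f,[.488,-.3195,.005]))
hsv=cv2.cvtColor(f['img'],cv2.COLOR_BGR2HSV)
E
```

```text
time: 27.1
position: [0.5168, 0.0941, 0.1892]
ee_rot: [-3.14, 0.0, 1.568]
wrist_force: [0.0, 0.3, -1.4]
opening: 0.506
time: 28.3
position: [0.4928, -0.1457, 0.1892]
ee_rot: [-3.14, -0.001, 1.568]
wrist_force: [-0.2, -0.3, -0.8]
opening: 0.505
time: 29.4
position: [0.4873, -0.3191, 0.1901]
ee_rot: [-3.141, -0.0, 1.568]
wrist_force: [0.5, -0.1, -1.7]
opening: 0.505
[ 0.48726267 -0.31909582  0.19008777] [258.98484842 172.3383017 ]
```

View pics/w6.png

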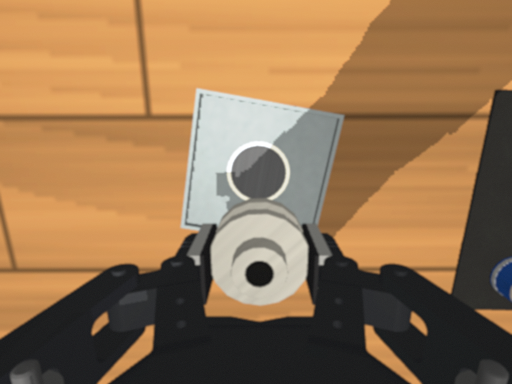

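The tray disc is at about (258,172), as predicted, so I lower the pulley.

```bash
python3 -m pendant '[[1,[0,0,-1],0],[1,[0,0,-1],0],[1,[0,0,-1],0],[1,[0,0,-1],0],[1,[0,0,-1],0],[1,[0,0,-1],0],[1,[0,0,-1],0],[1,[0,0,-0.8],0],[1,[0,0,-0.4],0],[1,[0,0,-0.2],0],[1,[0,0,0],0]]'
python3 -m pendant '[[1,[0,0,-0.1],0],[1,[0,0,0],0]]'
```

```text
time: 30.55
position: [0.4875, -0.3189, 0.0224]
ee_rot: [3.142, 0.0, 1.568]
wrist_force: [-0.1, 0.4, -1.2]
opening: 0.506
time: 30.75
position: [0.4876, -0.3192, 0.0207]
ee_rot: [3.141, 0.0, 1.568]
wrist_force: [0.3, -0.3, -1.1]
opening: 0.509
```

```bash
python3 -m pendant '[[1,[0,0,-0.05],0],[1,[0,0,0],0],[0.4,[0,0,0],0],[0.4,[0,0,0],0],[0.4,[0,0,0],0],[0.4,[0,0,0],0],[0.4,[0,0,0.5],0],[0.4,[0,0,1],0],[0.2,[0,0,1],0],[0,[0,0,1],0],[0,[0,0,1],0],[0,[0,0,1],0]]'
python3 -m pendant '[[0,[0,0,1],0],[0,[0,0,1],0],[0,[0,0,0.5],0],[0,[0,0,0],0],[0,[0,0,0],0]]'
python3 - <<'E'
from h import *
f=wfix(grab('wrist')); g=grab('top'); print(f['obs']['position'])
print('proj hub expected',proj(f,[.488,-.3195,.039]))
for n,z in (('mat top',.134),):
    im=g['img']; hsv=cv2.cvtColor(im,cv2.COLOR_BGR2HSV)
    for nm,lo,hi in (('red',(0,150,230),(4,190,255)),('yel',(27,100,240),(33,160,255)),('blu',(107,150,215),(113,190,240))):
        m=cv2.inRange(hsv,lo,hi); m[:,:225]=0; m[:,300:]=0
        for c in cv2.findContours(m,0,1)[0]:
            if cv2.contourArea(c)>60: (u,v),r=cv2.minEnclosingCircle(c); print(nm,u,v,r,ray(g,u,v,z).round(4))
cv2.imwrite('pics/w7.png',np.hstack([f['img'][:,80:440],cv2.copyMakeBorder(cv2.resize(g['img'][150:290,225:405],None,fx=2,fy=2),0,104,0,0,0)]))
E
```

```text
time: 31.95
position: [0.4873, -0.3191, 0.1309]
ee_rot: [3.141, 0.0, 1.568]
wrist_force: [-0.5, -0.9, 0.6]
opening: 1.0
time: 32.45
position: [0.4872, -0.319, 0.1788]
ee_rot: [-3.141, -0.0, 1.568]
wrist_force: [0.2, -0.1, -0.5]
opening: 0.998
[ 0.48717684 -0.31898316  0.17879512]
proj hub expected [258.88843995 182.39466145]
red 258.3439636230469 244.3155975341797 8.518221855163574 [ 0.4541 -0.0207  0.134 ]
yel 250.07615661621094 212.7781524658203 8.778581619262695 [ 0.5324 -0.0019  0.134 ]
blu 256.3461608886719 181.44871520996094 7.80956506729126 [ 0.6105 -0.0191  0.134 ]
```

View pics/w7.png

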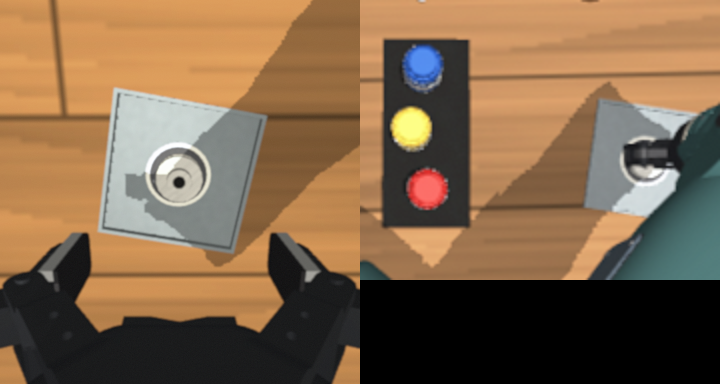

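The pulley lies hub up, centred in the tray (hub ≈(258,182), expected (259,182)). The cans are still on the mat. Now I pick yellow.

```bash
python3 -m pendant '[[0,[0.15,1,0],0],[0,[0.15,1,0],0],[0,[0.15,1,0],0],[0,[0.15,1,0],0],[0,[0.15,1,0],0],[0,[0.15,1,0],0],[0,[0.15,1,0],0],[0,[0.15,1,0],0],[0,[0.15,1,0],0],[0,[0.15,1,0],0],[0,[0.15,1,0],0],[0,[0.15,1,0],0]]' 40
python3 -m pendant '[[0,[0.15,1,0],0],[0,[0.15,1,0],0],[0,[0.15,1,0],0],[0,[0.05,0.85,0],0],[0,[0,0,0],0],[0,[0,0,0],0]]'
python3 -m pendant '[[0,[0,0,-1],0],[0,[0,0,-1],0],[0,[0,0,-1],0],[0,[0,0,-1],0],[0,[0,0,-0.5],0],[0,[0,0,0],0],[1,[0,0,0],0],[1,[0,0,0],0],[1,[0,0,0],0],[1,[0,0,0],0],[1,[0,0,0],0],[1,[0,0,0],0]]'
```

```text
time: 33.75
position: [0.523, -0.0782, 0.1785]
ee_rot: [-3.14, -0.0, 1.568]
wrist_force: [0.5, -0.2, 0.1]
opening: 1.003
time: 34.35
position: [0.5331, -0.0022, 0.1787]
ee_rot: [-3.141, 0.0, 1.569]
wrist_force: [0.1, -0.0, -1.1]
opening: 1.001
time: 35.55
position: [0.5339, -0.0021, 0.0903]
ee_rot: [3.14, 0.0, 1.568]
wrist_force: [-1.2, 0.7, 6.5]
opening: 0.573
```

```bash
python3 -m pendant '[[1,[0,0,0.5],0],[1,[0,0,1],0],[1,[0,0,1],0],[1,[-0.05,1,0],0],[1,[-0.05,1,0],0],[1,[-0.05,1,0],0],[1,[-0.05,1,0],0],[1,[-0.05,1,0],0],[1,[-0.05,1,0],0],[1,[-0.05,1,0],0],[1,[-0.05,1,0],0],[1,[-0.05,1,0],0]]'
python3 -m pendant '[[1,[-0.05,1,0],0],[1,[-0.05,1,0],0],[1,[-0.05,1,0],0],[1,[-0.05,1,0],0],[1,[-0.05,1,0],0],[1,[-0.05,1,0],0],[1,[-0.05,1,0],0],[1,[-0.05,1,0],0],[1,[0,0.9,0],0],[1,[0,0,0],0],[1,[0,0,0],0]]'
python3 -m pendant '[[1,[0,0,-1],0],[1,[0,0,-0.6],0],[1,[0,0,-0.2],0],[1,[0,0,0],0],[1,[0,0,0],0]]'
```

```text
time: 36.75
position: [0.5243, 0.1788, 0.1401]
ee_rot: [3.141, -0.0, 1.568]
wrist_force: [0.1, 0.1, -2.0]
opening: 0.572
time: 37.85
position: [0.5163, 0.356, 0.1394]
ee_rot: [-3.142, 0.0, 1.569]
wrist_force: [0.1, -0.7, -1.6]
opening: 0.577
time: 38.35
position: [0.5166, 0.3558, 0.1038]
ee_rot: [3.141, -0.0, 1.568]
wrist_force: [0.3, -0.4, -2.2]
opening: 0.575
```

```bash
python3 -m pendant '[[1,[0,0,-0.12],0],[1,[0,0,0],0],[0,[0,0,0],0],[0,[0,0,0],0],[0,[0,0,0],0],[0,[0,0,0],0],[0,[0,0,0.5],0],[0,[0,0,1],0],[0,[0,0,1],0],[0,[0,0,1],0],[0,[0,0,0.4],0]]'
python3 -m pendant '[[0,[0,-1,0],0],[0,[0,-1,0],0],[0,[-0.2,-1,0],0],[0,[-0.2,-1,0],0],[0,[-0.2,-1,0],0],[0,[-0.2,-1,0],0],[0,[-0.2,-1,0],0],[0,[-0.2,-1,0],0],[0,[-0.2,-1,0],0],[0,[-0.2,-1,0],0],[0,[-0.2,-1,0],0],[0,[-0.2,-1,0],0]]'
python3 -m pendant '[[0,[-0.2,-1,0],0],[0,[-0.2,-1,0],0],[0,[-0.2,-1,0],0],[0,[-0.2,-1,0],0],[0,[-0.2,-1,0],0],[0,[-0.1,-1,0],0],[0,[0,-0.8,0],0],[0,[0,0,0],0],[0,[0,0,0],0]]'
python3 - <<'E'
from h import *
g=grab('scene'); cv2.imwrite('pics/s3.png',cv2.resize(g['img'][60:260,150:400],None,fx=2,fy=2))
E
```

```text
time: 39.45
position: [0.5169, 0.3563, 0.1813]
ee_rot: [3.139, -0.001, 1.568]
wrist_force: [0.5, 0.5, 0.2]
opening: 0.998
time: 40.65
position: [0.476, 0.1151, 0.1789]
ee_rot: [-3.142, -0.0, 1.568]
wrist_force: [0.0, 0.3, -0.9]
opening: 1.003
time: 41.55
position: [0.4542, -0.02, 0.1788]
ee_rot: [-3.141, -0.0, 1.567]
wrist_force: [0.9, -0.2, 0.1]
opening: 0.999
```

View pics/s3.png

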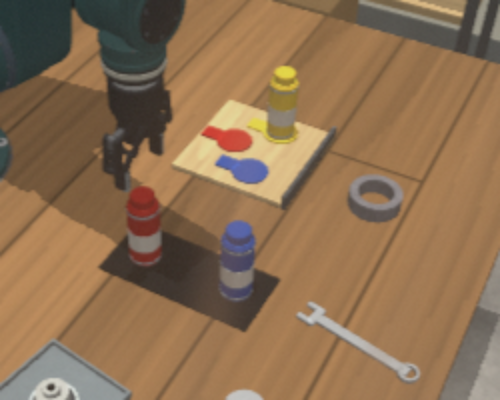

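Yellow stands on its pad. Red goes next, straight along +y to the red pad.

```bash
python3 -m pendant '[[0,[0,0,-1],0],[0,[0,0,-1],0],[0,[0,0,-1],0],[0,[0,0,-1],0],[0,[0,0,-0.5],0],[0,[0,0,0],0],[1,[0,0,0],0],[1,[0,0,0],0],[1,[0,0,0],0],[1,[0,0,0],0],[1,[0,0,0],0],[1,[0,0,0],0]]'
python3 -m pendant '[[1,[0,0,0.5],0],[1,[0,0,1],0],[1,[0,0,1],0],[1,[0,1,0],0],[1,[0,1,0],0],[1,[0,1,0],0],[1,[0,1,0],0],[1,[0,1,0],0],[1,[0,1,0],0],[1,[0,1,0],0],[1,[0,1,0],0],[1,[0,1,0],0]]'
python3 -m pendant '[[1,[0,1,0],0],[1,[0,1,0],0],[1,[0,1,0],0],[1,[0,1,0],0],[1,[0,1,0],0],[1,[0,0.8,0],0],[1,[0,0,0],0],[1,[0,0,0],0],[1,[0,0,-1],0],[1,[0,0,-0.6],0],[1,[0,0,-0.2],0],[1,[0,0,0],0]]'
```

```text
time: 42.8
position: [0.4549, -0.0202, 0.0898]
ee_rot: [3.14, 0.0, 1.568]
wrist_force: [-1.1, 0.2, 8.2]
opening: 0.573
time: 44.0
position: [0.4543, 0.1607, 0.1397]
ee_rot: [3.141, -0.0, 1.568]
wrist_force: [-0.5, 0.1, -1.7]
opening: 0.573
time: 45.2
position: [0.4542, 0.2753, 0.1028]
ee_rot: [-3.141, 0.0, 1.567]
wrist_force: [0.3, -0.1, -2.2]
opening: 0.572
```

I was one row short in y. I lift, shift 20 mm, lower again and release.

```bash
python3 -m pendant '[[1,[0,0,0.5],0],[1,[0,0.5,0],0],[1,[0,0.5,0],0],[1,[0.03,0.02,0],0],[1,[0,0,-0.4],0],[1,[0,0,-0.2],0],[1,[0,0,0],0],[1,[0,0,0],0]]'
```

```text
time: 46.0
position: [0.4549, 0.2961, 0.1006]
ee_rot: [-3.141, 0.0, 1.568]
wrist_force: [-1.2, 1.1, 0.8]
opening: 0.574
```

```bash
python3 -m pendant '[[0,[0,0,0],0],[0,[0,0,0],0],[0,[0,0,0],0],[0,[0,0,0],0],[0,[0,0,0.5],0],[0,[0,0,1],0],[0,[0,0,1],0],[0,[0,0,1],0],[0,[0,0,0.4],0]]'
python3 -m pendant '[[0,[0.5,-1,0],0],[0,[0.5,-1,0],0],[0,[0.5,-1,0],0],[0,[0.5,-1,0],0],[0,[0.5,-1,0],0],[0,[0.5,-1,0],0],[0,[0.5,-1,0],0],[0,[0.5,-1,0],0],[0,[0.5,-1,0],0],[0,[0.5,-1,0],0],[0,[0.5,-1,0],0],[0,[0.5,-1,0],0]]'
python3 -m pendant '[[0,[0.5,-1,0],0],[0,[0.5,-1,0],0],[0,[0.5,-1,0],0],[0,[0.4,-0.8,0],0],[0,[0,0,0],0],[0,[0,0,0],0]]'
```

```text
time: 46.9
position: [0.4556, 0.2966, 0.1811]
ee_rot: [3.139, -0.001, 1.568]
wrist_force: [0.0, -0.9, -1.0]
opening: 0.997
time: 48.1
position: [0.5751, 0.0554, 0.1788]
ee_rot: [-3.141, -0.0, 1.568]
wrist_force: [-0.1, 0.1, -0.1]
opening: 1.003
time: 48.7
position: [0.6127, -0.0196, 0.1787]
ee_rot: [-3.141, -0.0, 1.568]
wrist_force: [0.3, 1.1, -0.4]
opening: 1.001
```

```bash
python3 -m pendant '[[0,[0.07,0,-1],0],[0,[0,0,-1],0],[0,[0,0,-1],0],[0,[0,0,-1],0],[0,[0,0,-0.5],0],[0,[0,0,0],0],[1,[0,0,0],0],[1,[0,0,0],0],[1,[0,0,0],0],[1,[0,0,0],0],[1,[0,0,0],0],[1,[0,0,0],0]]'
python3 -m pendant '[[1,[0,0,0.5],0],[1,[0,0,1],0],[1,[0,0,1],0],[1,[-0.4,1,0],0],[1,[-0.4,1,0],0],[1,[-0.4,1,0],0],[1,[-0.4,1,0],0],[1,[-0.4,1,0],0],[1,[-0.4,1,0],0]]'
python3 -m pendant '[[1,[-0.4,1,0],0],[1,[-0.4,1,0],0],[1,[-0.4,1,0],0],[1,[-0.4,1,0],0],[1,[-0.4,1,0],0],[1,[-0.4,1,0],0],[1,[-0.1,0.65,0],0],[1,[0,0,0],0],[1,[0,0,0],0]]'
```

```text
time: 49.9
position: [0.6149, -0.0196, 0.09]
ee_rot: [3.14, -0.0, 1.568]
wrist_force: [-1.2, 2.4, 6.3]
opening: 0.57
time: 50.8
position: [0.566, 0.101, 0.1397]
ee_rot: [3.141, 0.0, 1.568]
wrist_force: [-0.1, -0.2, -2.4]
opening: 0.574
time: 51.7
position: [0.5166, 0.2331, 0.1391]
ee_rot: [3.141, 0.0, 1.568]
wrist_force: [-0.3, -0.6, -2.3]
opening: 0.573
```

```bash
python3 -m pendant '[[1,[0,0,-1],0],[1,[0,0,-0.6],0],[1,[0,0,-0.2],0],[1,[0,0,-0.1],0],[1,[0,0,0],0],[1,[0,0,0],0],[0,[0,0,0],0],[0,[0,0,0],0],[0,[0,0,0],0],[0,[0,0,0],0]]'
python3 -m pendant '[[0,[0,0,0.5],0],[0,[0,0,1],0],[0,[0,0,1],0],[0,[0,0,1],0],[0,[0,0,1],0],[0,[0,0,1],0],[0,[0,0,1],0],[0,[-0.5,0,0],0],[0,[-0.5,0,0],0],[0,[-0.5,0,0],0],[0,[0,0,0],0],[0,[0,0,0],0]]'
python3 - <<'E'
from h import *
f=wfix(grab('wrist')); print(f['obs']['position'])
g=grab('scene'); cv2.imwrite('pics/w8.png',np.hstack([f['img'][:,80:480],cv2.copyMakeBorder(cv2.resize(g['img'][70:262,200:390],None,fx=2,fy=2),0,0,0,0,0)]))
for n,p in (('y',(.517,.3563)),('r',(.455,.2963)),('b',(.5166,.2332))): print(n,'cap top expected px',proj(f,[*p,.145]).round())
E
```

```text
time: 52.7
position: [0.5164, 0.2334, 0.101]
ee_rot: [3.141, -0.0, 1.568]
wrist_force: [0.8, 0.3, 0.3]
opening: 1.0
time: 53.9
position: [0.4859, 0.2333, 0.2307]
ee_rot: [-3.141, 0.0, 1.568]
wrist_force: [0.8, 0.4, 0.1]
opening: 0.996
[0.48591996 0.23331085 0.23065888]
y cap top expected px [416. 236.]
r cap top expected px [345. 158.]
b cap top expected px [260. 236.]
```

View pics/w8.png

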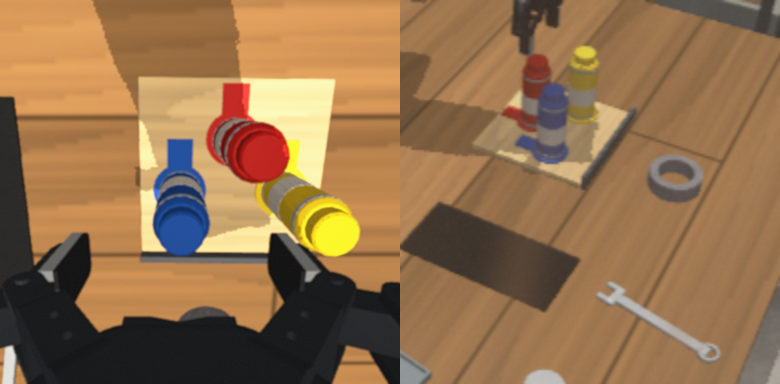

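Each can stands upright on its own colour. I do a last numeric check with the top camera and then hand in.

```bash
python3 -m pendant '[[0,[-0.5,-1,0.5],0],[0,[-0.5,-1,0.5],0],[0,[-0.5,-1,0],0],[0,[-0.5,-1,0],0],[0,[0,-1,0],0],[0,[0,-1,0],0],[0,[0,0,0],0],[0,[0,0,0],0]]'
python3 - <<'E'
from h import *
from workcell import ticket
g=grab('top'); hsv=cv2.cvtColor(g['img'],cv2.COLOR_BGR2HSV)
for nm,lo,hi in (('red',(0,140,100),(5,200,255)),('yel',(27,100,140),(33,170,255)),('blu',(107,140,130),(113,200,240))):
    m=cv2.inRange(hsv,lo,hi); m[:,200:]=0; m[:190]=0; m[285:]=0
    for c in cv2.findContours(m,0,1)[0]:
        if cv2.contourArea(c)>60: (u,v),r=cv2.minEnclosingCircle(c); print(nm,round(u),round(v),round(r,1),ray(g,u,v,.145).round(4))
m=cv2.inRange(hsv,(0,0,225),(180,40,255)); m[:,:350]=0; m[:212]=0; m[250:]=0; m[:,386:]=0
p=cv2.findNonZero(m); print('pulley/ring',None if p is None else ray(g,*p[:,0].mean(0),.02).round(4))
print('jar before .7465 -.2557; now px 345,131 bgr',g['img'][131,345])
cv2.imwrite('pics/final.png',g['img'][80:300,60:420])
E
```

```text
time: 54.8
position: [0.4466, 0.1131, 0.2508]
ee_rot: [-3.141, -0.0, 1.567]
wrist_force: [-0.0, 1.1, -0.2]
opening: 1.001
yel 106 222 8.7 [0.5156 0.3516 0.145 ]
pulley/ring [ 0.4875 -0.3199  0.02  ]
jar before .7465 -.2557; now px 345,131 bgr [246 246 247]
```

View pics/final.png

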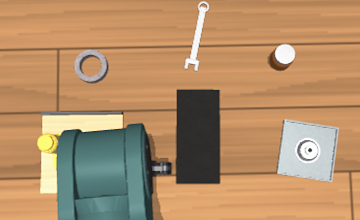

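```bash
python3 -c "
from workcell import ticket; print(ticket.hand_in())"
```

```text
the job is handed in; nothing more can be done
None
```

I moved all three cans to the rubber mat and laid the pulley hub up in the tray. I then put each can back on the pad of its own colour: red and blue had started on each other's pads, yellow on its own. I handed the job in at about 55 s of the 128 s allowed, with the gripper open and clear; the hand-in gave no verdict.

**Last checks:**
- **Cans:** the last wrist and scene pictures show each can upright on its own pad. The caps appeared up to about 5 mm from where I expected, against the 12 mm limit. The top camera put yellow at y 0.352 m, with its pad centre at about 0.357 m.
- **Pulley:** the top camera put it within about 2 mm of the tray's centre.
- **Jar:** it is where it was at the start, and the arm never came near it.

**What went wrong or could not be checked:**
- The arm hid red and blue in the last top picture, so their positions rest on the wrist and scene views and the placing poses.
- I miscounted rows twice. Yellow stood about 18 mm off its planned spot on the mat, still well inside it. Red was 20 mm short of its pad, and I corrected that before letting go.

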